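# Let the round beads out and ease the lid shut

### The arm

A 6-joint arm with a two-finger parallel gripper is mounted at the origin on the work surface. World frame = base frame: x ahead of the robot, y to its left, z up, the work surface at z = 0. Lengths are in mm, angles in degrees, forces in N, time in s.
With the tool pointing down it reaches from about 300 to 825 mm from the base axis. Payload 5.4 kg.
Tool frame: the origin (TCP) lies at the very end of the fingers, on their centre line; the grasp point (between the pads) lies 19 mm behind it; y points along the fingers, x is the direction in which the jaws open and shut, and the axes are right-handed (so a half turn about y gives the same grasp; the last joint's range is limited). The gripper opens to 92 mm and grips with 3 to 60 N. Pads are 20 mm wide; open, the fingers measure 128 mm over their backs; the gripper's body (75 mm by 189 mm) begins 69 mm behind the grasp point.
Start: joints at [64.223, 9.076, 91.501, -0, 79.423, -12.038], TCP at [136.578, 558.527, 214.601] pointing down, gripper open.
Joint ranges: [-166.64, 166.64], [-54.1, 131.32], [10.49, 154.53], [-73.88, 253.88], [9.74, 151.15], [-171.62, 171.62]. Speed limits (degrees/s): [147.25, 147.25, 180, 180, 180, 180].

### API

Orientations are given as a 3x3 rotation matrix whose columns are the frame's x, y, z axes.
In Python, from workcell import ctrl gives the robot as it stands.
- The arm moves only by the shell command python3 -m jog 'ROWS' [OPENING]. ROWS is JSON, a list of rows, each a list of 4 numbers: the shift along the tool's x, y, z in m, then the turn about the tool's y in rad. A call has 1 to 12 rows; each row shifts and turns the commanded pose from where the row before left it, along the tool's axes as they then stand; what a row does not reach is not made up. A row lasts 1/10 s, in which the tool goes at most 50 mm and 8.59 degrees, less where a joint would pass 70% of its speed; a pose out of reach is approached as far as the arm can. A call with a gripper value outside its range is refused whole. OPENING is the closure, from 0 (fully open) to 1 (shut), set as the call begins (- or left out, the last holds). The fingers move at their own pace and stop on an object; the grip force is fixed at half the most. Time passes only in rows, so rows that do not move let the fingers close. It gives the time, the measured TCP pose, the force and the opening at its end, in the units of the state.
- ctrl.get_state(): the state, without advancing time (a new reading comes with each control period).
- ctrl.get_image(name): name is "scene" or "top"; returns a dict with "image" (420x560x3 uint8, red, green, blue), "depth" (420x560 float32, mm along the optical axis (not along the pixel's ray), 0 where there is no reading), "mtx" (3x3 intrinsics, pixels), "position" and "orientation" of the camera in the world. Camera axes: x right, y down, z forward; pixel columns grow to the right and rows downward; lengths in mm; the calibration is good to about 2 mm. A picture is of the moment at which its call begins.
- ctrl.finish_job(): hands the job in, once; it reports no verdict.
The state is a dict: "time_s": time; "joint_pos": joint angles; "qd": joint speeds; "joint_torque": joint torques, N m; "ee_pos": TCP position; "ee_rot": TCP orientation; "wrist_force": force on the tool from outside, world axes, zero at the start; "wrist_torque": the same for the moment, N m; "grip_width": finger opening in mm.
Only numpy, scipy, OpenCV 4.12 (cv2) and the standard library are available. Lean on these libraries where they do the work, as an engineer would, in place of code of your own. Each camera call takes 0.05 s, during which the arm holds its last target.

### The job

Of the two bead dispensers, take the one holding the two round beads (the other holds barrel-shaped ones): with the fingertips press its lever paddle all the way down and keep it down, lid wide open, until both beads have rolled out into its tray. Then ease the lever back up slowly, over two seconds or more, so that the lid comes fully shut without slamming, and move clear. Touch only that lever: pick nothing up, do not touch lids or beads, and leave the other dispenser and everything else as they are.

Things in the scene. Friction and masses are not known exactly. Their poses are not given: they have to be found in the camera images.
- ballbox: Plywood dispenser with the two round (ball-shaped) beads, fixed on a grey riser block (3 to 30 mm high, varies), left or right of its twin. Origin on the riser's top, under the lid's hinge; x from the lever (-x, robot side) to the catch tray (+x), z up. Body x -65 to 108 mm, 85 mm wide, hinge posts 104 mm high; a chute slopes to +x. Open tray: inside x 113 to 204, y -40 to 40, floor z 9, rim z 42 mm.
- ballbox_press (a point): Centre of the top of that dispenser's lever paddle, a level plywood plate 42 mm (x) by 46 mm (y), 6 mm thick, on two dark side arms; at rest 150 mm to -x of the dispenser's origin and 93 mm above it, with only table below. Right down it is 54 mm lower, almost straight below, tipped 16 degrees. A gripper's wide side fits best along the dispenser's y.
- ballbox_lever (a joint): Lever angle (rad): 0 at rest (paddle up), 0.28 pressed right down against its stop. It turns about a pin 43 mm to +x of the dispenser's origin and 70 mm above it. A spring pushes it back up: about 3.5 N at the paddle to start it, about 6.5 N right down. Let go, it flies up and the lid slams.
- ballbox_lid (a joint): Lid angle (rad): 0 shut, about 0.74 wide open; a rod links it to the lever, so it always turns 2.65 times as far. Its hinge lies 100 mm above the dispenser's origin; the front (+x) edge rises.
- ballbox_cover: The plywood lid itself: a frame 58 mm wide above the chute, open in the middle so that the beads show from above, with a lip 60 mm deep (an open frame with a solid 24 mm bar at the bottom) hanging from its front edge (106 mm to +x of the hinge) that holds the beads back. Origin on the hinge line, x along the lid. To be moved by the lever only.
- barrelbox: Plywood dispenser with the two barrel-shaped (cylindrical) beads, fixed on a grey riser block (3 to 30 mm high, varies), left or right of its twin. Origin on the riser's top, under the lid's hinge; x from the lever (-x, robot side) to the catch tray (+x), z up. Body x -65 to 108 mm, 85 mm wide, hinge posts 104 mm high; a chute slopes to +x. Open tray: inside x 113 to 204, y -40 to 40, floor z 9, rim z 42 mm.
- barrelbox_press (a point): Centre of the top of that dispenser's lever paddle, a level plywood plate 42 mm (x) by 46 mm (y), 6 mm thick, on two dark side arms; at rest 150 mm to -x of the dispenser's origin and 93 mm above it, with only table below. Right down it is 54 mm lower, almost straight below, tipped 16 degrees. A gripper's wide side fits best along the dispenser's y.
- barrelbox_lever (a joint): Lever angle (rad): 0 at rest (paddle up), 0.28 pressed right down against its stop. It turns about a pin 43 mm to +x of the dispenser's origin and 70 mm above it. A spring pushes it back up: about 3.5 N at the paddle to start it, about 6.5 N right down. Let go, it flies up and the lid slams.
- barrelbox_lid (a joint): Lid angle (rad): 0 shut, about 0.74 wide open; a rod links it to the lever, so it always turns 2.65 times as far. Its hinge lies 100 mm above the dispenser's origin; the front (+x) edge rises.
- barrelbox_cover: The plywood lid itself: a frame 58 mm wide above the chute, open in the middle so that the beads show from above, with a lip 60 mm deep (an open frame with a solid 24 mm bar at the bottom) hanging from its front edge (106 mm to +x of the hinge) that holds the beads back. Origin on the hinge line, x along the lid. To be moved by the lever only.
- ball1: Round dark wooden bead, 34 mm diameter, origin at its centre; waits in the chute behind the lip of the ball dispenser and rolls out by itself within about a second once the lid is wide open.
- barrel1: Barrel-shaped dark wooden bead, a cylinder 26 mm in diameter and 38 mm long lying across the chute of the other dispenser, origin at its centre. Stays there.
- ball2: Round dark wooden bead, 34 mm diameter, origin at its centre; waits in the chute behind the lip of the ball dispenser and rolls out by itself within about a second once the lid is wide open.
- barrel2: Barrel-shaped dark wooden bead, a cylinder 26 mm in diameter and 38 mm long lying across the chute of the other dispenser, origin at its centre. Stays there.
- spool: Small thread spool, 38 mm wide and 45 mm high, standing between the two levers; loose bystander, origin at the centre of its underside. Stays where it is.
- tub: Round clear plastic tub with white cap, 52 mm wide and 42 mm high, standing between the trays; loose bystander, origin at the centre of its underside. Stays where it is.
- tape: Roll of paper tape lying flat, 90 mm across and 22 mm high; loose bystander, origin at the centre of its underside. Stays where it is.
- phone: Black phone lying flat, 148 x 72 x 9 mm; loose bystander, origin at the centre of its underside. Stays where it is.
- cone: Grey thread cone, 64 mm wide at the foot and 125 mm high; loose bystander, origin at the centre of its underside. Stays where it is.
- mug: White mug, 80 mm wide and 90 mm high; loose bystander, origin at the centre of its underside. Stays where it is.
- tin: Flat metal tin, 85 x 60 x 22 mm; loose bystander, origin at the centre of its underside. Stays where it is.

How it is judged (in metres and radians):
On the way, in this order (a step that is already met when the one before it is completed fails the run):
1. the lid of the ball dispenser stands wide open (over 0.6 rad) with both round beads in the tray (value of joint ballbox_lid above 0.6 rad and x of ball1 in the frame of ballbox between 0.113 and 0.204 m and y of ball1 in the frame of ballbox between -0.042 and 0.042 m and z of each of ball1, ball2 in the frame of ballbox below 0.05 m and x of ball2 in the frame of ballbox between 0.113 and 0.204 m and y of ball2 in the frame of ballbox between -0.042 and 0.042 m), for 0.2 s.
2. the lid is shut again (value of joint ballbox_lid below 0.04 rad and value of joint ballbox_lever below 0.016 rad), for 0.2 s.
At the end, for the whole second after the job is handed in: The ball dispenser's lid is shut (within 0.04 rad) and its lever up (within 0.016 rad), both round beads lie within its catch tray (centres under 50 mm above the riser), and the other dispenser's lid is shut (all of step 2 and x of ball1 in the frame of ballbox between 0.113 and 0.204 m and y of ball1 in the frame of ballbox between -0.042 and 0.042 m and z of each of ball1, ball2 in the frame of ballbox below 0.05 m and x of ball2 in the frame of ballbox between 0.113 and 0.204 m and y of ball2 in the frame of ballbox between -0.042 and 0.042 m and value of joint barrelbox_lid below 0.04 rad); the robot touches nothing.
It fails at once if the lid slams: it falls faster than 1.5 rad/s (the paddle rising faster than about 0.11 m/s) (velocity of joint ballbox_lid below -1.5 rad/s).
It fails at once if the other dispenser is worked (its lid past 0.08 rad) or its beads shift by over 15 mm (value of joint barrelbox_lid above 0.08 rad or distance of any of barrel1, barrel2 from where it was at the start of the episode above 0.015 m).
It fails at once if the robot touches a lid directly (contact force between any of the fingers, the arm and ballbox_cover above 1 N or contact force between any of the fingers, the arm and barrelbox_cover above 1 N).
It fails at once if the robot touches or lifts a bead (contact force between any of the fingers, the arm and ball1 above 0.3 N or height (world z) of any of ball1, ball2, barrel1, barrel2 above 0.13 m or contact force between any of the fingers, the arm and ball2 above 0.3 N or contact force between any of the fingers, the arm and barrel1 above 0.3 N or contact force between any of the fingers, the arm and barrel2 above 0.3 N).
It fails at once if a bystander is moved or lifted by over 15 mm (distance of any of spool, tub, tape, phone, cone, mug, tin from where it was at the start of the episode above 0.015 m).
It also fails if it takes over 38 s, if anything falls off the work surface, if the arm or the gripper's body presses on something with over 40 N, if the wrist force passes 120 N, or if a joint passes its speed limit or range.

## Working session

There is one attempt and no reset: what is moved stays moved. The work goes in short steps, Python scripts to look and compute and a shell command to move; the robot and the scene stay as the last step left them, time stands still between calls to the robot, and variables do not carry over. Pictures are saved under pics/ and viewed, and the job is handed in when it is done.

```bash
mkdir -p pics; ls; python3 - <<'E'
from workcell import ctrl
import cv2,numpy as np,pickle
s=ctrl.get_state();print({k:np.round(v,3).tolist() for k,v in s.items()})
for n in("scene","top"):
    d=ctrl.get_image(n);cv2.imwrite(f"pics/{n}0.png",d["image"][:,:,::-1]);pickle.dump(d,open(f"{n}0.pkl","wb"))
    print(n,d["mtx"],d["position"],d["orientation"])
E
```

```text
pics
{'time_s': 0.0, 'joint_pos': [64.223, 9.113, 91.57, -0.002, 79.424, -12.037], 'qd': [0.028, 0.07, 0.027, 0.073, -0.027, -0.003], 'joint_torque': [0.002, -38.556, -32.212, 0.07, 0.038, -0.0], 'ee_pos': [136.316, 557.974, 213.64], 'ee_rot': [[0.237, -0.001, -0.971], [0.971, -0.002, 0.237], [-0.002, -1.0, 0.0]], 'wrist_force': [-0.117, 0.599, 1.006], 'wrist_torque': [0.035, -0.014, -0.041], 'grip_width': 91.759}
scene [[388.24642272   0.         274.64728968]
 [  0.         388.24642272 207.50656857]
 [  0.           0.           1.        ]] [1181.20800216 -708.15051008  729.51658665] [[ 0.72958097  0.38591869 -0.56460461]
 [ 0.68353098 -0.38456867  0.62039692]
 [ 0.02229352 -0.83855454 -0.54436136]]
top [[473.92165914   0.         285.3956541 ]
 [  0.         473.92165914 213.22424523]
 [  0.           0.           1.        ]] [ 411.74546572   -6.78546919 1451.79959639] [[-0.017858   -0.99501572  0.09810611]
 [-0.99964429  0.01971233  0.01796454]
 [-0.0198089  -0.0977504  -0.9950138 ]]
```

View pics/scene0.png

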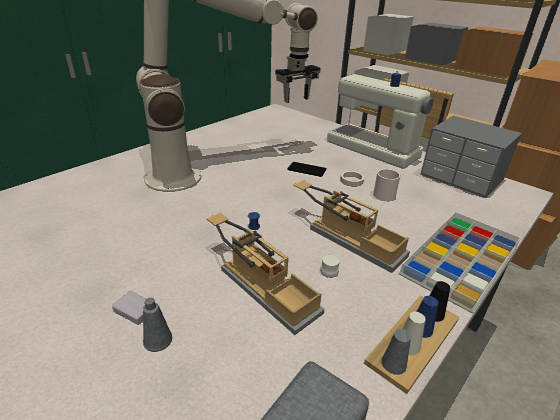

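View pics/top0.png

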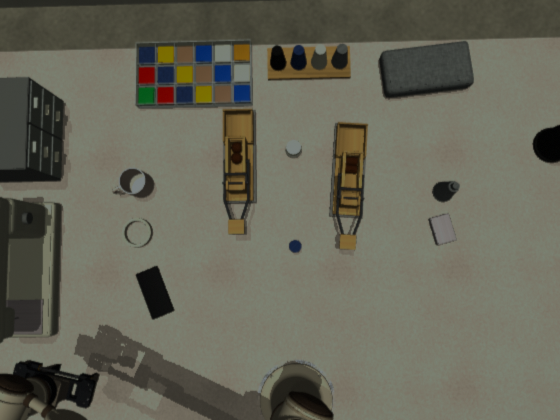

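```bash
python3 - <<'E'
import cv2,numpy as np
a=cv2.imread("pics/top0.png");b=cv2.imread("pics/scene0.png")
l=cv2.resize(a[100:250,200:270],None,fx=4,fy=4,interpolation=2);r=cv2.resize(a[100:250,310:380],None,fx=4,fy=4,interpolation=2)
cv2.imwrite("pics/topzoom.png",np.hstack([l,r]))
cv2.imwrite("pics/scenezoom.png",cv2.resize(b[170:330,200:410],None,fx=3.6,fy=3.6,interpolation=2))
E
```

```text
(no output)
```

View pics/topzoom.png

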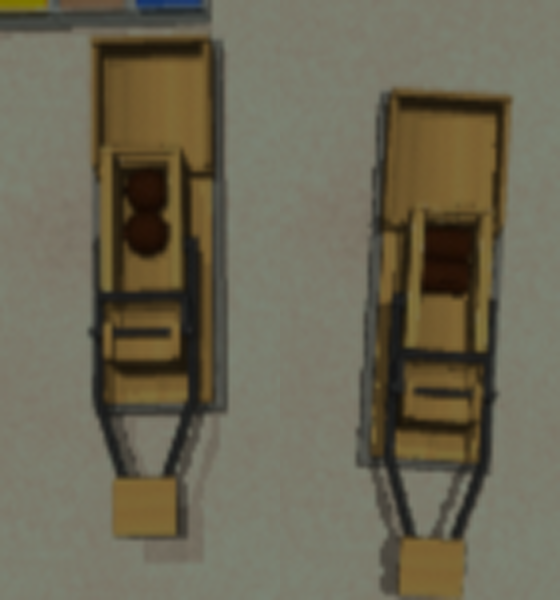

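View pics/scenezoom.png

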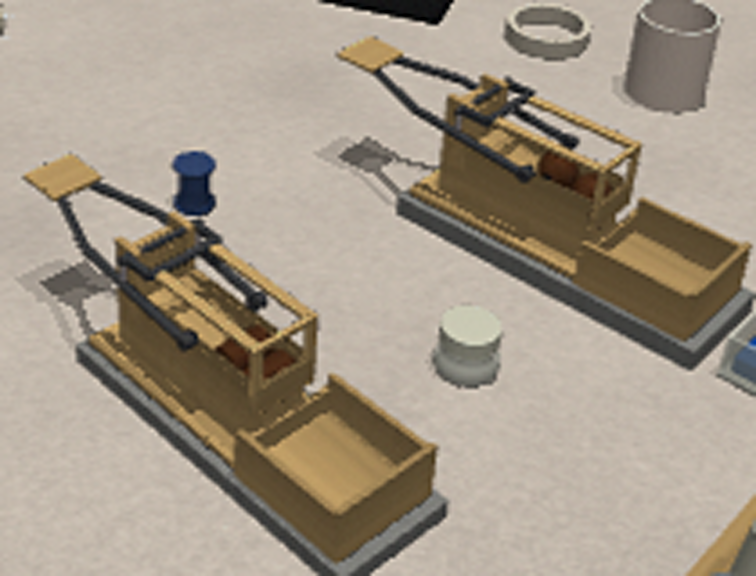

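The round beads are in the left dispenser in the top view: two circles near (236,150), paddle near (236,227). In the scene view its paddle is near (303,185). The right twin shows rectangular barrels near (352,164).

```bash
cat > h.py <<'E'
import cv2,numpy as np,pickle
def ray(d,u,v):
    r=np.linalg.inv(d["mtx"])@[u,v,1]; return np.array(d["position"]),np.array(d["orientation"])@r
def plane(d,u,v,z):
    o,r=ray(d,u,v); return o+r*(z-o[2])/r[2]
def dep(d,u,v):
    o,r=ray(d,u,v); return o+r*d["depth"][int(round(v)),int(round(u))]
def tri(d1,p1,d2,p2):
    o1,r1=ray(d1,*p1);o2,r2=ray(d2,*p2)
    t=np.linalg.lstsq(np.c_[r1,-r2],o2-o1,rcond=None)[0]
    a=o1+t[0]*r1;b=o2+t[1]*r2
    return (a+b)/2,np.linalg.norm(a-b)
E
python3 - <<'E'
from h import *
T=pickle.load(open("top0.pkl","rb"));S=pickle.load(open("scene0.pkl","rb"))
out={}
for n,d,(u0,u1,v0,v1) in(("top",T,(222,250,217,240)),("scene",S,(288,313,176,195))):
    hsv=cv2.cvtColor(d["image"],cv2.COLOR_RGB2HSV)[v0:v1,u0:u1]
    m=((hsv[...,0]<28)&(hsv[...,0]>8)&(hsv[...,1]>90)&(hsv[...,2]>70)).astype(np.uint8)
    k,l,st,c=cv2.connectedComponentsWithStats(m); i=1+np.argmax(st[1:,4])
    cc=c[i]+[u0,v0];out[n]=cc;print(n,st[i],cc)
    cs,_=cv2.findContours((l==i).astype(np.uint8),0,1); print(cv2.minAreaRect(cs[0]))
    pts=np.array([dep(d,u+u0,v+v0) for v,u in np.argwhere(cv2.erode((l==i).astype(np.uint8),np.ones((3,3))))])
    print("depth med",np.median(pts,0))
print(tri(T,out["top"],S,out["scene"]))
# axis: tray far corners / riser; zoom coords/4 + (200,100)
for nm,(u,v),z in(("tray far L",(93,40),0),("tray far R",(210,40),0),("tray near L",(95,173),0),("tray nearR",(211,173),0),("riser BR",(222,411),0)):
    print(nm,dep(T,200+u/4,100+v/4))
print("riser edge",[dep(T,254.5,y)[2].round(1) for y in(180,190,198)], "top dist riser scene",dep(S,388+0,268) )
h=T["depth"]
P=np.array([[dep(T,u,v) for u in range(215,262)] for v in range(105,245)])
z=P[...,2]; print(np.histogram(z[z>1],bins=np.arange(0,125,3)))
for v in (170,185,195): print(v,z[v-105,30:47].round(0))
E
```

```text
top [  6   2  16  15 238] [235.56302521 226.        ]
((13.5, 9.0), (14.0, 15.0), 90.0)
depth med [510.12099971 158.89526302 113.12123995]
scene [ 6  4 18 10 98] [302.59183673 184.55102041]
((14.699999809265137, 8.59999942779541), (15.20526123046875, 8.497057914733887), 26.56505012512207)
depth med [511.93408262 158.89217619 112.39728742]
(array([510.39829763, 159.79012149, 111.13973599]), np.float64(0.35558229953028336))
tray far L [864.17606812 199.70133747  66.53111034]
tray far R [862.94816819 111.78355233  63.7279105 ]
tray near L [767.69932127 202.00596382  44.34041255]
tray nearR [767.12067401 114.31441839  38.64352266]
riser BR [589.37851467 111.30258321  -1.23022069]
riser edge [np.float64(18.9), np.float64(18.1), np.float64(21.1)] top dist riser scene [867.81064431 109.08264066  10.70248745]
(array([659, 569, 137,  32,  36,  68, 140, 173, 299, 342, 237,  71,  36,
        21,  32,  18,  20,  14,  18,  45,  68,  78,  65,  58,  66,  55,
        46,  49,  70,  69,  57,  63,  52,  63,  63,  83, 107, 136, 119,
       122, 202]), array([  0,   3,   6,   9,  12,  15,  18,  21,  24,  27,  30,  33,  36,
        39,  42,  45,  48,  51,  54,  57,  60,  63,  66,  69,  72,  75,
        78,  81,  84,  87,  90,  93,  96,  99, 102, 105, 108, 111, 114,
       117, 120, 123]))
170 [124.  73.  99.  93.  92.  25.  29.  22.  22.  19.  20.   1.  -3.  -1.
  -1.   3.   3.]
185 [108.  80. 104. 109.  97.  30.  27.  29.  23.  20.  19.   4.   6.  -1.
   1.   1.   3.]
195 [ 29.  26. 102. 104. 106.  30.  32.  24.  24.  15.  14.   2.   2.  -1.
  -1.  -3.  -2.]
```

```bash
python3 - <<'E'
from h import *
T=pickle.load(open("top0.pkl","rb"))
c=[plane(T,200+u/4,100+v/4,61) for u,v in((93,39),(211,39),(93,173),(212,173))]
for p in c: print(p.round(1))
far=(c[0]+c[1])/2; p=np.array([511,159.2,112]); d=far-p
print(far,np.hypot(*d[:2]),np.degrees(np.arctan2(d[1],d[0])))
from workcell import ctrl
s=ctrl.get_state();R=np.array(s["ee_rot"]);print(R)
tgt=np.array([511,159.2,135])-s["ee_pos"];print(tgt,R.T@tgt)
E
```

```text
[866.8 200.5  61. ]
[864.6 111.3  61. ]
[763.5 201.   61. ]
[761.5 111.6  61. ]
[865.67487428 155.88717077  61.        ] 354.69034563038764 -0.5351538187595025
[[ 2.37484703e-01 -7.24071547e-04 -9.71391009e-01]
 [ 9.71389864e-01 -1.52923627e-03  2.37485563e-01]
 [-1.65744291e-03 -9.99998569e-01  3.40185539e-04]]
[ 374.6574031  -398.82222082  -78.72368325] [-298.30598081   79.0621852  -458.6801331 ]
```

```bash
python3 -m jog '[[-0.01,0,-0.015,0],[-0.02,0,-0.03,0],[-0.025,0,-0.038,0],[-0.025,0,-0.038,0],[-0.025,0,-0.038,0],[-0.025,0,-0.038,0],[-0.025,0,-0.038,0],[-0.025,0,-0.038,0],[-0.025,0,-0.038,0],[-0.025,0,-0.038,0],[-0.025,0,-0.038,0],[-0.02,0,-0.03,0]]' 1
python3 -m jog '[[-0.015,0,-0.025,0],[-0.005,0,-0.01,-0.075],[0,0,0,-0.076],[0,0,0,-0.076],[0,0,0,0],[0,0,0,0]]'
python3 - <<'E'
from workcell import ctrl
import numpy as np
s=ctrl.get_state();R=np.array(s["ee_rot"]);print(s["time_s"],s["ee_pos"],R,s["wrist_force"],s["grip_width"])
print(R.T@(np.array([511,159.2,125])-s["ee_pos"]))
E
```

```text
time_s: 1.3
ee_pos: [477.5, 190.2, 214.2]
ee_rot: [[0.239, -0.0, -0.971], [0.971, -0.0, 0.239], [-0.0, -1.0, 0.0]]
wrist_force: [-0.4, -0.7, 0.3]
grip_width: 0.3
time_s: 1.9
ee_pos: [505.3, 164.6, 214.3]
ee_rot: [[0.014, -0.001, -1.0], [1.0, -0.0, 0.014], [-0.0, -1.0, 0.001]]
wrist_force: [-0.5, 0.3, -0.4]
grip_width: 0.7
1.9 [505.32829975 164.64216386 214.26229347] [[ 1.44889141e-02 -6.42527165e-04 -9.99894824e-01]
 [ 9.99895030e-01 -2.53075945e-05  1.44889333e-02]
 [-3.46144660e-05 -9.99999793e-01  6.42093039e-04]] [-0.50436394  0.31481007 -0.4282966 ] 0.6720460331671827
[-5.35632605 89.25876852 -5.80726957]
```

Aligned above the paddle. Next I lower to about 8 mm above it and correct laterally.

```bash
python3 -m jog '[[-0.003,0.01,-0.003,0],[-0.0025,0.02,-0.003,0],[0,0.02,0,0],[0,0.02,0,0],[0,0.015,0,0],[0,0.007,0,0],[0,0,0,0],[0,0,0,0]]'
python3 - <<'E'
from workcell import ctrl
import cv2
a=ctrl.get_image("scene")["image"][:,:,::-1]
cv2.imwrite("pics/s1.png",cv2.resize(a[120:270,240:410],None,fx=4,fy=4,interpolation=2))
E
```

```text
time_s: 2.7
ee_pos: [512.1, 159.1, 123.3]
ee_rot: [[0.013, 0.001, -1.0], [1.0, 0.0, 0.013], [0.0, -1.0, -0.001]]
wrist_force: [-0.2, -0.6, 0.6]
grip_width: 0.3
```

View pics/s1.png

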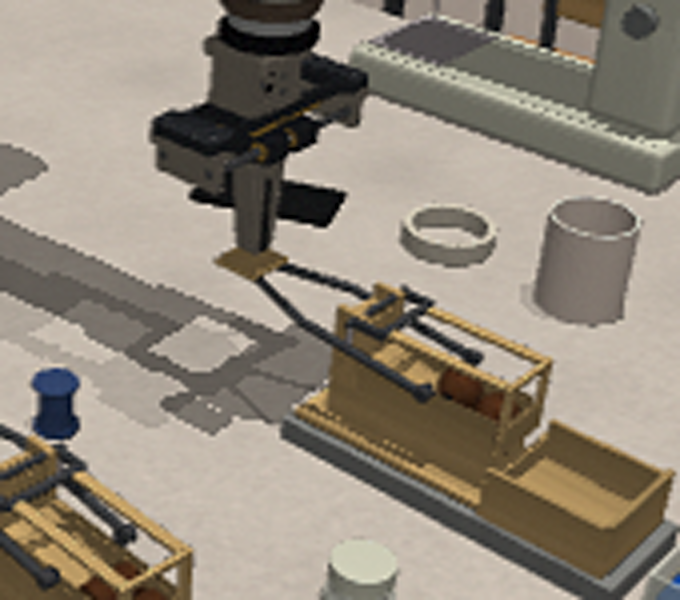

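The picture shows the closed fingertips over the middle of the ball dispenser's paddle, at crop (255,250). I'll press to about z 66 and then approach the stop in small steps.

```bash
python3 -m jog '[[0,0.004,0,0],[0,0.004,0,0],[0,0.004,0,0],[0,0.005,0,0],[0,0.005,0,0],[0,0.005,0,0],[0,0.005,0,0],[0,0.005,0,0],[0,0.005,0,0],[0,0.005,0,0],[0,0.005,0,0],[0,0.003,0,0]]'
python3 -m jog '[[0,0.002,0,0],[0,0.001,0,0],[0,0,0,0],[0,0,0,0]]'
```

```text
time_s: 3.95
ee_pos: [511.8, 159.1, 68.0]
ee_rot: [[0.013, 0.001, -1.0], [1.0, 0.0, 0.013], [0.0, -1.0, -0.001]]
wrist_force: [-1.8, -0.9, 6.1]
grip_width: 0.6
time_s: 4.35
ee_pos: [512.2, 159.1, 65.4]
ee_rot: [[0.013, 0.001, -1.0], [1.0, 0.0, 0.013], [0.0, -1.0, -0.001]]
wrist_force: [-0.6, 1.1, 6.1]
grip_width: 0.5
```

```bash
python3 -m jog '[[0,0.002,0,0],[0,0.001,0,0],[0,0.001,0,0],[0,0,0,0],[0,0,0,0]]'
```

```text
time_s: 4.85
ee_pos: [512.6, 159.1, 61.7]
ee_rot: [[0.013, 0.002, -1.0], [1.0, 0.0, 0.013], [0.0, -1.0, -0.002]]
wrist_force: [-1.5, -0.4, 6.8]
grip_width: 0.3
```

```bash
python3 -m jog '[[0,0.001,0,0],[0,0.001,0,0],[0,0,0,0],[0,0,0,0]]'
python3 - <<'E'
from workcell import ctrl
import cv2
a=ctrl.get_image("scene")["image"][:,:,::-1]
cv2.imwrite("pics/s2.png",cv2.resize(a[120:270,240:410],None,fx=4,fy=4,interpolation=2))
E
```

```text
time_s: 5.25
ee_pos: [512.9, 159.1, 60.6]
ee_rot: [[0.013, 0.003, -1.0], [1.0, -0.0, 0.013], [0.0, -1.0, -0.003]]
wrist_force: [-3.3, -0.8, 12.6]
grip_width: 0.6
```

View pics/s2.png

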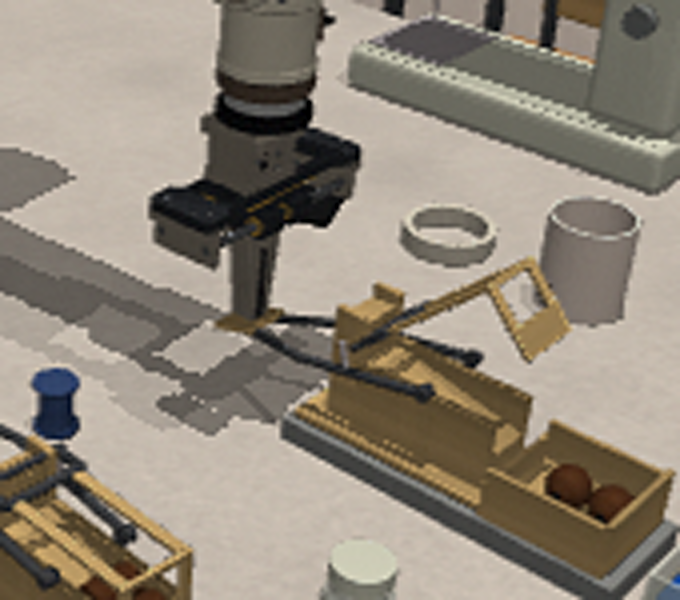

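The lid is wide open, the force jump to 12.6 N shows the stop, and both round beads are in the tray at crop (570,485) and (612,502). I'll hold briefly, then ease up at about 15 mm/s.

```bash
python3 -m jog '[[0,0,0,0],[0,0,0,0],[0,0,0,0],[0,0,0,0],[0,0,0,0],[0,-0.0005,0,0],[0,-0.001,0,0],[0,-0.0015,0,0],[0,-0.0015,0,0],[0,-0.0015,0,0],[0,-0.0015,0,0],[0,-0.0015,0,0]]'
python3 -m jog '[[0,-0.0015,0,0],[0,-0.0015,0,0],[0,-0.0015,0,0],[0,-0.0015,0,0],[0,-0.0015,0,0],[0,-0.0015,0,0],[0,-0.0015,0,0],[0,-0.0015,0,0],[0,-0.0015,0,0],[0,-0.0015,0,0],[0,-0.0015,0,0],[0,-0.0015,0,0]]'
python3 -m jog '[[0,-0.0015,0,0],[0,-0.0015,0,0],[0,-0.0015,0,0],[0,-0.0015,0,0],[0,-0.0015,0,0],[0,-0.0015,0,0],[0,-0.0015,0,0],[0,-0.0015,0,0],[0,-0.0015,0,0],[0,-0.0015,0,0],[0,-0.0015,0,0],[0,-0.0015,0,0]]'
```

```text
time_s: 6.5
ee_pos: [511.8, 159.1, 68.3]
ee_rot: [[0.013, 0.001, -1.0], [1.0, 0.0, 0.013], [0.0, -1.0, -0.001]]
wrist_force: [-2.0, -0.3, 5.5]
grip_width: 1.0
time_s: 7.7
ee_pos: [510.8, 159.1, 85.7]
ee_rot: [[0.013, -0.002, -1.0], [1.0, -0.0, 0.013], [-0.0, -1.0, 0.002]]
wrist_force: [-4.0, -1.0, 5.3]
grip_width: 0.4
time_s: 8.9
ee_pos: [511.5, 159.1, 103.7]
ee_rot: [[0.013, -0.0, -1.0], [1.0, 0.0, 0.013], [0.0, -1.0, 0.0]]
wrist_force: [-3.3, -0.4, 4.4]
grip_width: 0.3
```

```bash
python3 -m jog '[[0,-0.0015,0,0],[0,-0.0015,0,0],[0,-0.0015,0,0],[0,-0.001,0,0],[0,-0.001,0,0],[0,-0.001,0,0],[0,-0.001,0,0],[0,-0.001,0,0],[0,-0.001,0,0],[0,-0.001,0,0],[0,-0.001,0,0],[0,-0.001,0,0]]'
python3 -m jog '[[0,-0.002,0,0],[0,-0.004,0,0],[0,-0.01,0,0],[0,-0.02,0,0],[0,-0.03,0,0],[0,-0.03,0,0],[0,0,0.03,0],[0,0,0.03,0],[0,0,0.03,0],[0,0,0,0],[0,0,0,0],[0,0,0,0]]'
python3 - <<'E'
from workcell import ctrl
import cv2,numpy as np
a=ctrl.get_image("scene")["image"][:,:,::-1]
t=ctrl.get_image("top")["image"][:,:,::-1]
cv2.imwrite("pics/s3.png",np.hstack([cv2.resize(a[170:330,200:410],None,fx=2.4,fy=2.4),cv2.resize(t[100:260,200:310],None,fx=2.4,fy=2.4)]))
E
```

```text
time_s: 10.1
ee_pos: [511.4, 159.0, 116.9]
ee_rot: [[0.013, -0.0, -1.0], [1.0, -0.0, 0.013], [-0.0, -1.0, 0.0]]
wrist_force: [-0.2, 0.2, 0.2]
grip_width: 0.3
time_s: 11.3
ee_pos: [422.6, 160.1, 213.8]
ee_rot: [[0.013, 0.002, -1.0], [1.0, 0.0, 0.013], [0.0, -1.0, -0.002]]
wrist_force: [-0.6, -0.4, -0.3]
grip_width: 0.2
```

View pics/s3.png

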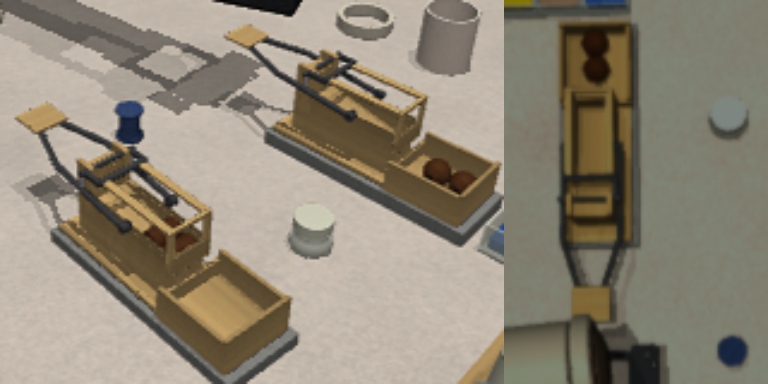

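The lid is shut, the paddle is up, both round beads are in the tray (right panel near (595,55)), and the other dispenser is unchanged. Before handing in, I'll check the paddle's pixel position against the start.

```bash
python3 - <<'E'
from workcell import ctrl
from h import *
d=ctrl.get_image("scene");S=pickle.load(open("scene0.pkl","rb"))
for x in(S,d):
    h=cv2.cvtColor(x["image"],cv2.COLOR_RGB2HSV)[176:195,288:313]
    m=(h[...,0]<28)&(h[...,0]>8)&(h[...,1]>90)&(h[...,2]>70)
    print(m.sum(),np.argwhere(m).mean(0))
df=np.abs(d["image"].astype(int)-S["image"]).sum(2)[176:290,290:400]
print("lid region max diff",np.abs(d["image"].astype(int)-S["image"]).sum(2)[195:222,330:380].mean())
print(ctrl.get_state()["wrist_force"]); ctrl.finish_job()
E
```

```text
98 [ 8.55102041 14.59183673]
98 [ 8.55102041 14.59183673]
lid region max diff 16.665925925925926
[ 0.52032615 -0.7930641  -1.14440091]
the job is handed in; nothing more can be done
```

I worked the round-bead dispenser as asked and handed the job in. It was the left-hand one seen from the robot, with its paddle at about (511, 159, 112) mm. The hand-in reports no verdict, so the outcome rests on my own checks.

- **Press:** With the closed fingertips I pressed the paddle about 52 mm, until the force rose to 12.6 N at the stop. The picture then showed the lid wide open and both beads in the tray. I held it there for about half a second more.
- **Release:** I eased the paddle up at about 15 mm/s over roughly 4 s, slowing to 10 mm/s at the end. The wrist force had dropped to about 0 N before I moved the arm clear.

**Last checks:** The paddle's outline in the scene camera was pixel-for-pixel the same as at the start, so the lever is fully up. The lid looked shut and both beads lay in the tray. The other dispenser, the spool and the tub looked unmoved; the remaining bystanders were not checked one by one. The arm was clear when I handed in at about 11.5 s. No check failed or disagreed.

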